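# Fit the large cone on the citrus juicer and hold it pressed

### The job

Set up the citrus juicer for oranges: pick up the larger of the two white juicing cones, put it on the juicer's upright drive shaft, turning it until its socket meshes with the splines, and slide it fully home. Then press the cone right down against the spring, as one does to run the juicer, and finish while still holding it pressed down with the gripper. Leave the small cone, the fruit and everything else on the counter alone.

Things in the scene. Friction and masses are not known exactly. Their poses are not given: they have to be found in the camera images.
- big_cone: The larger white juicing cone, loose, upright, about 90 g. Origin: centre of its flat underside, z up. 66 mm high. Eight-sided skirt 68 mm across flats, 8 mm thick. Above it four broad ribs, 12 mm wide with upright flat ends, along its +x, -x, +y, -y: 46 mm across opposite ribs from 8 to 42 mm up. Round flutes between them, 46 mm across diagonally. Ridged dome above 42 mm.
- socket (a point): Centre of the mouth of the plus-shaped socket in the large cone's underside (same point and axes as big_cone). Two crossing slots along its x and y, so in line with the four broad ribs, each 28 mm long, 10 mm wide and 28 mm deep. It fits the shaft in any of four quarter turns.
- small_cone: The smaller white juicing cone of the same shape, loose, upright; not wanted, leave it. Origin: centre of its underside. 46 mm high, skirt 54 mm across flats, 36 mm across its ribs.
- juicer: Electric citrus juicer fixed to the counter: round black body 148 mm across at the foot, shallow steel dish on top, rim 144 mm across at 113 mm height, dish floor at 99 mm. Origin at the centre of its foot, z up. Its spout points to its -x. The drive shaft stands up on its axis.
- spline (a point): Centre of the top face of the drive shaft's round collar (31 mm across), on the juicer's axis, 120 mm above the counter when not pressed; it goes down with the shaft. The cone's underside rests on it when home. z up; x and y lie along the spline bars. The shaft's heading varies; it turns only against stiff motor friction (0.12 N m).
- shaft_top (a point): Top of the dark steel drive shaft, 25 mm above spline, same axes. From the collar up: a plus-shaped spline of two crossing bars, each 26 mm long and 8 mm wide, 18 mm high, then a round pilot pin 11.6 mm across, 7 mm high, tapered to 6 mm at its tip.
- drive (a joint): How far the drive shaft is pressed down against its spring, in m: 0 up, 0.010 fully down. The spring takes 4 N to start and 12 N fully down, so the cone's weight alone does not press it.
- half_a: Half an orange, 74 mm across, 36 mm high, cut face down on the wooden board (fixed, 130 x 200 x 14 mm) beyond the cones; leave it. Origin at the centre of its cut face.
- half_b: The other half orange on the same board, same size; leave it. Origin at the centre of its cut face.
- tumbler: Empty glass tumbler, 72 mm across, 110 mm high; leave it. Origin at the centre of its foot.
- spoon: Spoon 190 mm long lying flat between the cones and the syrup bottle, at the right; leave it.
- syrup: Syrup bottle, 68 mm across, 190 mm high, to the right of the cones; leave it. Origin at the centre of its foot.
- jar: Glass jar with steel lid, 76 mm across, 100 mm high, to the left of the juicer; leave it. Origin at the centre of its foot.
- shaker: Open steel shaker tin, 84 mm across, 140 mm high, beyond the juicer at the left; leave it. Origin at the centre of its foot.
Things that resemble listed ones, but are neither listed nor needed, are in the scene too. Leave any brown, orange or turquoise look-alike of the big_cone alone.

How it is judged:
On the way, in this order (a step that is already met when the one before it is completed fails the run):
1. the large cone is lifted clear of the counter (height (world z) of big_cone above 0.05 m and contact force between the fingers and big_cone above 0.5 N), for 0.1 s.
2. the large cone is home on the drive shaft, splines meshed (z of big_cone in the frame of spline between -0.003 and 0.003 m and horizontal distance between big_cone and spline below 0.003 m and angle between the z axis of big_cone and the z axis of spline, either way round below 0.08 rad), for 0.2 s.
At the end, for the whole second after the job is handed in: The large cone is upright on the drive shaft with its splines meshed (underside within 3 mm of the collar, centred within 3 mm), and the gripper still holds it pressed at rest, the drive shaft more than 6 mm down of its 10 mm (all of step 2 and (angle between the x axis of big_cone and the x axis of spline, either way round below 0.2 rad or angle between the x axis of big_cone and the y axis of spline, either way round below 0.2 rad) and value of joint drive above 0.006 m and contact force between the fingers and big_cone above 2 N and linear speed of big_cone below 0.02 m/s); the arm keeps its last pose, push and grip.
It fails at once if the small cone is moved more than 20 mm (distance of small_cone from where it was at the start of the episode above 0.02 m).
It fails at once if fruit or another thing on the counter is moved more than 30 mm (distance of any of half_a, half_b, tumbler, spoon, syrup, jar, shaker from where it was at the start of the episode above 0.03 m).
It also fails if it takes over 42 s, if anything falls off the work surface, if the arm or the gripper's body presses on something with over 40 N, if the wrist force passes 120 N, or if a joint passes its speed limit or range.

### The arm

A 6-joint arm with a two-finger parallel gripper is mounted at the origin on the work surface. World frame = base frame: x ahead of the robot, y to its left, z up, the work surface at z = 0. Lengths are in m, angles in rad, forces in N, time in s.
With the tool pointing down it reaches from about 0.35 to 0.975 m from the base axis. Payload 4.9 kg.
Tool frame: the origin (TCP) lies at the very end of the fingers, on their centre line; the grasp point (between the pads) lies 19 mm behind it; z points along the fingers, y is the line along which they close (so a half turn about z gives the same grasp; the last joint's range is limited). The gripper opens to 85 mm and grips with 20 to 120 N. Pads are 22 mm wide; open, the fingers measure 114 mm over their backs; the gripper's body (76 mm by 85 mm) begins 54 mm behind the grasp point. The pads swing forward as they close: fully open they stand 13 mm farther back than shut.
Start: joints at [-0.119, 0.053, 1.613, -0, 1.476, -0.119], TCP at [0.625, 0, 0.231] pointing down, gripper open.
Joint ranges: [-3.01, 3.01], [-1.01, 2.22], [0.06, 2.58], [-1.02, 4.17], [0.09, 2.62], [-3.14, 3.14]. Speed limits (rad/s): [2.57, 2.57, 3.14, 3.14, 3.14, 3.14].

### API

Orientations are given as a rotation vector (axis times angle).
In Python, from station import ctrl, imaging gives the robot as it stands.
- The arm moves only by the tool play_rows, never from a script. Its argument "series" is a list of rows, each a list of 3 entries, a list of its own where there are three numbers: the opening, from 0 (shut) to 1 (fully open), then the shift along the tool's x, y, z each as a share of 0.05 m, from -1 to 1, then the turn, a rotation vector about the tool's x, y, z each as a share of 8 degrees, from -1 to 1. In form: [[grip, [dx, dy, dz], [ax, ay, az]], ...]. A call has 1 to 8 rows; each row shifts and turns the commanded pose from where the row before left it, along the tool's axes as they then stand; what a row does not reach is not made up. A row lasts 1/8 s, in which the tool goes at most 62.5 mm and 10.7 degrees, less where a joint would pass 70% of its speed; a pose out of reach is approached as far as the arm can. A call with a number of a shift or a turn outside -1 to 1 is refused whole. A call with a gripper value outside its range is refused whole. The fingers move at their own pace and stop on an object; "force" is the grip in N (left out, the last holds). Time passes only in rows, so rows that do not move let the fingers close. It gives the time, the measured TCP pose, the force, the opening and the grip force at its end, in the units of the state.
- ctrl.get_obs(): the state, without advancing time (a new reading comes with each control period).
- imaging.get_image(name): name is "scene" or "side" or "wrist"; returns a dict with "color" (400x640x3 uint8, blue, green, red), "fx", "fy", "cx", "cy" (pixels), "D" ([k1, k2, p1, p2, k3] as OpenCV has them; the pictures are not rectified), "extrinsics" (4x4, takes a point from world to camera coordinates); the wrist camera has in their place "hand_eye" (4x4, takes a point from camera to tool coordinates, whose origin is the TCP and whose axes are the flange's). Camera axes: x right, y down, z forward; pixel columns grow to the right and rows downward; lengths in m; the calibration is good to about 2 mm. A picture is of the moment at which its call begins: read the wrist's pose just before it. There is no depth.
- ctrl.finish_job(): hands the job in; it is judged then, once.
The state is a dict: "t": time; "q": joint angles; "dq": joint speeds; "effort": joint torques, N m; "tool_pos": TCP position; "tool_rot": TCP orientation; "contact_force": force on the tool from outside, world axes, zero at the start; "wrist_torque": the same for the moment, N m; "opening": finger opening in m; "grip_force": force on a finger pad.
Only numpy, scipy, OpenCV 4.12 (cv2) and the standard library are available. Lean on these libraries where they do the work, as an engineer would, in place of code of your own. Each camera call takes 0.05 s, during which the arm holds its last target. There are 200 camera calls.

## Working session

There is one attempt and no reset: what is moved stays moved. The work goes in short steps, Python scripts to look and compute and a tool call to move; the robot and the scene stay as the last step left them, time stands still between calls to the robot, and variables do not carry over. Pictures are saved under pics/ and viewed, at most 10 in all, crops included, and the job is handed in when it is done.

Besides the shell and the picture viewer there is one more tool, called after "Emit:" as a command line: name --argument value ..., lists and objects as JSON in quotes. play_rows: Moves the arm, as the interface text tells. Shift numbers are shares of 0.05 m and turn numbers shares of 8 degrees, none past 1 either way. Its arguments: {"type":"object","properties":{"series":{"type":"array"},"force":{"type":"number"}},"required":["series"]}

```bash
mkdir -p pics; cat > h.py <<'E'
import numpy as np, cv2
from scipy.spatial.transform import Rotation as R
from station import ctrl, imaging
def cam(name):
    o=ctrl.get_obs(); im=imaging.get_image(name)
    K=np.array([[im['fx'],0,im['cx']],[0,im['fy'],im['cy']],[0,0,1]]);D=np.array(im['D'],float)
    if 'extrinsics' in im: T=np.array(im['extrinsics'])
    else:
        W=np.eye(4);W[:3,:3]=R.from_rotvec(o['tool_rot']).as_matrix();W[:3,3]=o['tool_pos']
        T=np.linalg.inv(W@np.array(im['hand_eye']))
    return im['color'],K,D,T
def toplane(px,z,K,D,T):
    u=cv2.undistortPoints(np.array(px,float).reshape(-1,1,2),K,D).reshape(-1,2)
    d=np.c_[u,np.ones(len(u))]@T[:3,:3]; c=-T[:3,:3].T@T[:3,3]
    return c+d*((z-c[2])/d[:,2])[:,None]
def proj(P,K,D,T):
    return cv2.projectPoints(np.array(P,float).reshape(-1,1,3),cv2.Rodrigues(T[:3,:3])[0],T[:3,3],K,D)[0].reshape(-1,2)
def save(n,im,x0,y0,x1,y1,s): cv2.imwrite('pics/'+n,cv2.resize(im[y0:y1,x0:x1],None,fx=s,fy=s,interpolation=cv2.INTER_CUBIC))
E
python3 - <<'E'
from h import *
import pickle
d={}
for n in('scene','side','wrist'):
    d[n]=cam(n); cv2.imwrite(f'pics/{n}0.png',d[n][0])
pickle.dump(d,open('d0.pkl','wb'))
cv2.imwrite('pics/sw0.png',cv2.resize(np.vstack([d['scene'][0],d['side'][0]]),(480*1,600)))
E
```

```text
(no output)
```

View pics/scene0.png

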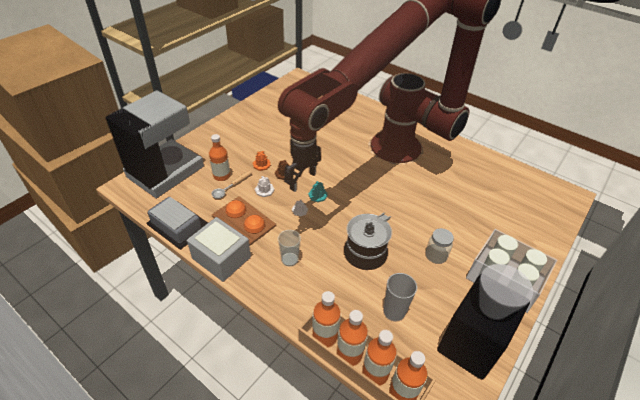

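View pics/side0.png

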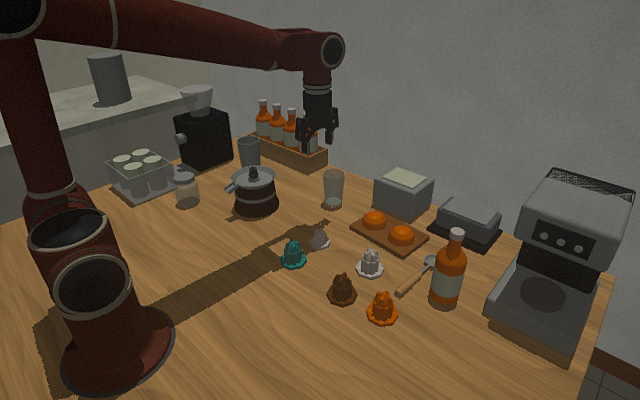

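Candidates (scene px): white A (264,186), white B in shadow (300,207), brown (284,169), orange (262,159), turquoise (317,191). The same cones in the side view are A (370,263), B (320,238), turquoise (293,254), brown (342,290) and orange (382,308). A looks like the larger white one, so I'll check it in close crops and measure it.

```bash
python3 - <<'E'
from h import *
import pickle
d=pickle.load(open('d0.pkl','rb'))
for n,l in(('scene',{'A':(264,192),'B':(300,212),'jfoot':(367,258),'br':(284,176),'tq':(317,197)}),('side',{'A':(369,274),'B':(321,245),'br':(342,301),'tq':(293,265)})):
    I,K,D,T=d[n]
    for k,p in l.items(): print(n,k,toplane([p],0.004,K,D,T)[0].round(3))
s=d['scene'][0];q=d['side'][0]
z=lambda im,x0,y0,x1,y1,s:cv2.resize(im[y0:y1,x0:x1],None,fx=s,fy=s,interpolation=cv2.INTER_CUBIC)
a=z(s,240,150,340,220,4);b=z(q,280,225,380,295,4);c=z(s,335,200,435,270,4);e=z(q,200,150,300,220,4)
cv2.imwrite('pics/crop1.png',np.vstack([np.hstack([a,b]),np.hstack([c,e])]))
E
```

```text
scene A [ 0.562 -0.238  0.004]
scene B [ 0.556 -0.068  0.004]
scene jfoot [0.576 0.233 0.004]
scene br [ 0.446 -0.238  0.004]
scene tq [ 0.456 -0.068  0.004]
side A [ 0.532 -0.258  0.004]
side B [ 0.538 -0.088  0.004]
side br [ 0.415 -0.266  0.004]
side tq [ 0.427 -0.089  0.004]
```

View pics/crop1.png

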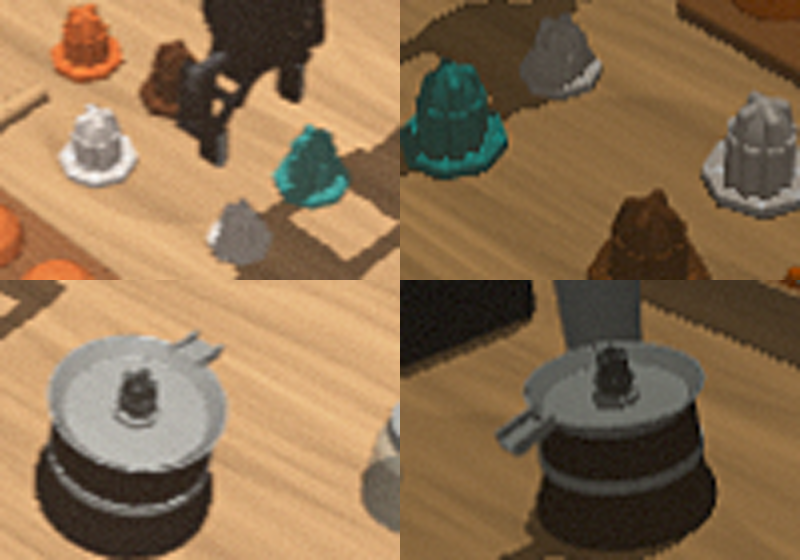

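View pics/wrist0.png

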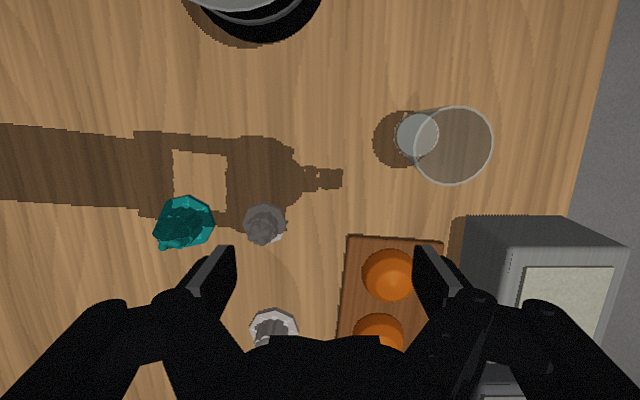

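The crops confirm A, the wide pale skirt with the tall ribbed body at scene (264,186), as the big white cone. B at (300,207) is the small one. The shaft tip is at scene (370,223.5) and side (253,167).

```bash
python3 - <<'E'
from h import *
import pickle
d=pickle.load(open('d0.pkl','rb'))
def tri(p,q):
    P=[];U=[]
    for n,x in(('scene',p),('side',q)):
        I,K,D,T=d[n];P.append(T[:3]);U.append(cv2.undistortPoints(np.array([[x]],float),K,D).reshape(2,1))
    X=cv2.triangulatePoints(*P,*U)[:,0];return (X[:3]/X[3]).round(4)
print('shaft',tri((369.5,223.5),(253,167.5)))
print('coneA top',tri((264,177.5),(369.5,249.5)))
print('coneB top',tri((300.5,201.5),(320.5,229.5)))
I,K,D,T=d['wrist'];o=ctrl.get_obs();W=R.from_rotvec(o['tool_rot']).as_matrix();print(W.round(3))
H=np.linalg.inv(T);M=np.eye(4);M[:3,:3]=W;M[:3,3]=o['tool_pos'];print((np.linalg.inv(M)@H).round(3),K[0,0],d['wrist'][2])
# desired tool shift to put cone at image centre-upper
for t in((0.625,0),(0.547,-.29),(0.547,-.33),(.547,.14)):
    S=H.copy();S[:2,3]+=np.array(t)-o['tool_pos'][:2]
    Ti=np.linalg.inv(S);print(t,proj([[.547,-.248,.03],[.55,.24,.12]],K,D,Ti).round(0).tolist())
E
```

```text
shaft [0.555  0.2116 0.1411]
coneA top [ 0.549  -0.2438  0.0652]
coneB top [ 0.5472 -0.0753  0.0467]
[[ 0.     1.    -0.002]
 [ 1.    -0.     0.   ]
 [ 0.    -0.002 -1.   ]]
[[ 0.001 -0.958 -0.286  0.073]
 [ 1.     0.001 -0.001  0.001]
 [ 0.001 -0.286  0.958 -0.142]
 [ 0.     0.     0.     1.   ]] 299.3809540069476 [-0.00833274  0.          0.          0.          0.        ]
(0.625, 0) [[268.0, 343.0], [209.0, -160.0]]
(0.547, -0.29) [[324.0, 133.0], [330.0, -941.0]]
(0.547, -0.33) [[324.0, 96.0], [330.0, -1039.0]]
(0.547, 0.14) [[324.0, 417.0], [327.0, 69.0]]
```

Heights of 65 and 47 mm match the two cones. I'll move to a viewing pose over A.

Emit:
play_rows --series '[[1,[-0.9,-0.26,0],[0,0,0]],[1,[-0.9,-0.26,0],[0,0,0]],[1,[-0.9,-0.26,0],[0,0,0]],[1,[-0.9,-0.26,0],[0,0,0]],[1,[-0.9,-0.26,0],[0,0,0]],[1,[-0.9,-0.26,0],[0,0,0]],[1,[0,0,0],[0,0,0]],[1,[0,0,0],[0,0,0]]]' --force 40

```text
t: 1.15
tool_pos: [0.5469, -0.2696, 0.2309]
tool_rot: [-2.221, -2.22, -0.0]
contact_force: [0.2, 0.1, 0.2]
opening: 0.0858
grip_force: 0.0
```

```bash
python3 - <<'E'
from h import *
import pickle
c=cam('wrist');pickle.dump(c,open('w1.pkl','wb'))
p=proj([[.549,-.244,.03]],*c[1:])[0].astype(int);print(p,ctrl.get_obs()['tool_pos'])
x0=max(0,p[0]-75);y0=max(0,p[1]-70);print(x0,y0)
save('w1.png',c[0],x0,y0,x0+150,y0+120,5)
E
```

```text
[325 147] [ 0.54711948 -0.26914192  0.23099753]
250 77
```

View pics/w1.png

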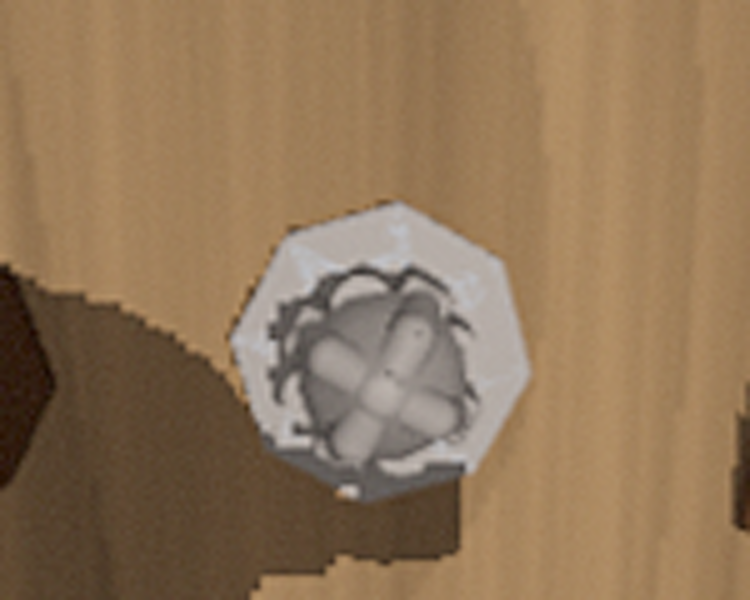

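```bash
python3 - <<'E'
from h import *
import pickle
from scipy.optimize import least_squares
c=pickle.load(open('w1.pkl','rb'))
f=lambda L:np.array(L)/5+[250,77]-0.4
v=[(400,203),(503,262),(530,373),(470,470),(368,500),(262,440),(230,340),(290,235)]
P=toplane(f(v),.008,*c[1:])[:,:2]
def model(x,k): 
    a=x[2]+np.pi/4*k; r=.034/np.cos(np.pi/8)*x[3]; return x[:2]+r*np.c_[np.cos(a),np.sin(a)]
m=P.mean(0);a0=np.arctan2(*(P[0]-m)[::-1]);k=-np.arange(8)
r=least_squares(lambda x:(model(x,k)-P).ravel(),[*m,a0,1]);print(r.x,'vertex deg mod45',np.degrees(r.x[2])%45,'rms',np.sqrt((r.fun**2).mean()))
Q=toplane(f([(415,325),(350,450),(322,352),(458,412),(383,392)]),.058,*c[1:])[:,:2]
for i,j in((0,1),(2,3)): d=Q[i]-Q[j];print('ridge',np.degrees(np.arctan2(d[1],d[0]))%180)
print(toplane(f([(383,392)]),.066,*c[1:]))
# overlay hypotheses rib angle on side+wrist
d=pickle.load(open('d0.pkl','rb'));out=[]
for h in(0,45):
  th=np.radians(np.degrees(r.x[2])%45-22.5+h) # flats at one of these
  row=[]
  for (I,K,D,T),w in((d['side'],(345,235,395,285)),(c,(290,115,360,185)),(d['scene'],(244,163,288,207))):
    s=400//(w[2]-w[0])+0; z=cv2.resize(I[w[1]:w[3],w[0]:w[2]],(380,300),interpolation=cv2.INTER_CUBIC);sc=np.array([380/(w[2]-w[0]),300/(w[3]-w[1])])
    for q in range(4):
      a=th+q*np.pi/2;e=np.array([np.cos(a),np.sin(a)]);n=np.array([-e[1],e[0]])
      B=[[*(r.x[:2]+.023*e+g*.006*n),zz] for g,zz in((-1,.008),(1,.008),(1,.042),(-1,.042))]
      p=((proj(B,K,D,T)+.5-w[:2])*sc).astype(np.int32);cv2.polylines(z,[p],True,((0,0,255),(0,255,0),(255,0,0),(0,255,255))[q],1)
    row.append(z[:, :])
  out.append(np.hstack(row[:2]))
cv2.imwrite('pics/ov1.png',np.vstack(out))
E
```

```text
[ 0.5499331  -0.24669985  1.44783344  0.98619719] vertex deg mod45 37.954745748741615 rms 0.0006002186809613401
ridge 62.739304294978396
ridge 156.19768500208798
[[ 0.54989834 -0.24638297  0.066     ]]
```

View pics/ov1.png

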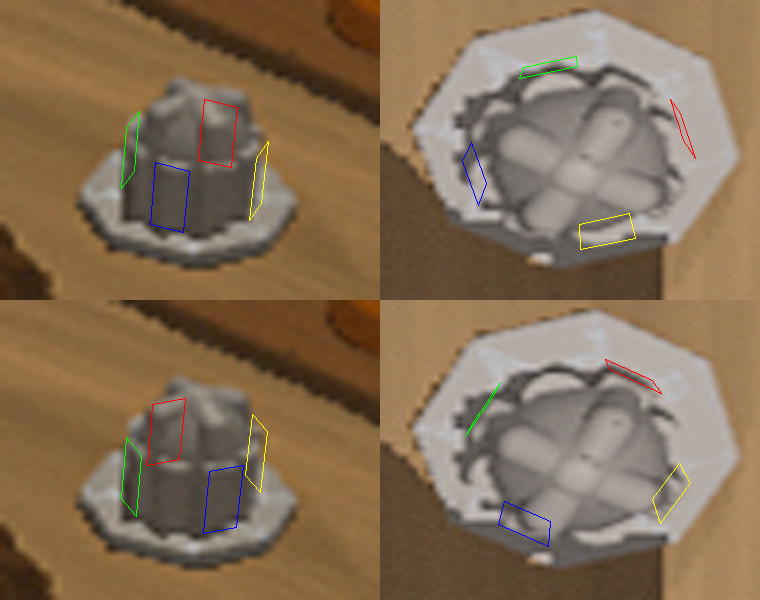

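The octagon fit gives centre (0.550,-0.247) and flats at 15.5° mod 45. The ribs are then at 60.5° or 15.5°, and a closer look will decide which.

Emit:
play_rows --series '[[1,[0.15,0.03,0.7],[0,0,0]],[1,[0.15,0.03,0.7],[0,0,0]],[1,[0,0,0.5],[0,0,0]],[1,[0,0,0],[0,0,0]]]'

```text
t: 1.7
tool_pos: [0.5488, -0.2526, 0.1335]
tool_rot: [-2.215, -2.22, 0.002]
contact_force: [-0.3, 0.2, -0.1]
opening: 0.0856
grip_force: 0.0
```

```bash
python3 - <<'E'
from h import *
import pickle
c=cam('wrist');pickle.dump(c,open('w2.pkl','wb'))
p=proj([[.55,-.247,.03]],*c[1:])[0].astype(int);print(p,ctrl.get_obs()['tool_pos'])
x0=p[0]-75;y0=min(max(0,p[1]-60),280);print(x0,y0)
I=cv2.convertScaleAbs(c[0],alpha=1.3,beta=0)
save('w2.png',I,x0,y0,x0+150,y0+120,5)
E
```

```text
[324 187] [ 0.54989044 -0.2535923   0.13562239]
249 127
```

View pics/w2.png

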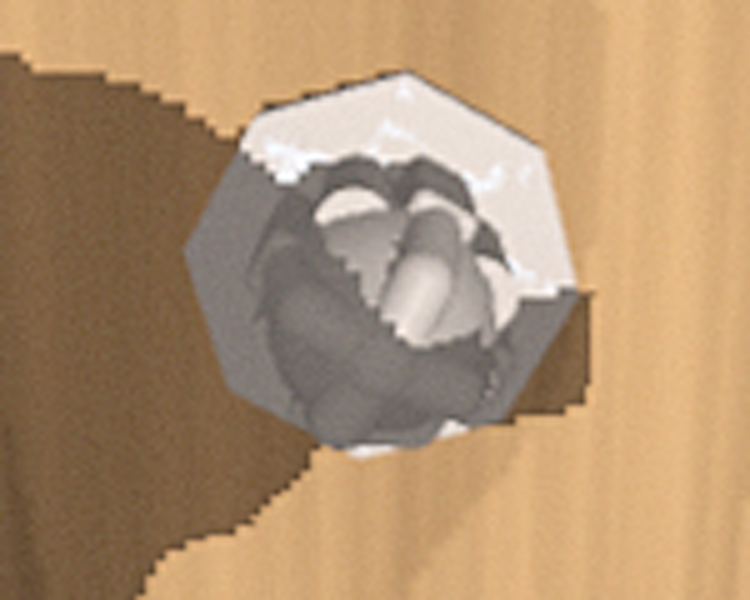

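The dome ridges lead to (445,215), and the crescent at (350,200) looks round. I'll overlay both rib-top hypotheses, enlarged, to decide.

```bash
python3 - <<'E'
from h import *
import pickle
I,K,D,T=pickle.load(open('w2.pkl','rb'))
x0,y0=294,152;s=11
z=cv2.resize(cv2.convertScaleAbs(I[y0:y0+52,x0:x0+66],alpha=1.4),None,fx=s,fy=s,interpolation=cv2.INTER_CUBIC)
for h,col in((15.5,(0,0,255)),(60.5,(0,255,0))):
  for q in range(4):
    a=np.radians(h+90*q);e=np.array([np.cos(a),np.sin(a)]);n=np.array([-e[1],e[0]])
    B=[[*(np.array([.55,-.2467])+.023*e+g*.006*n),.042] for g in(-1,1)]
    p=((proj(B,K,D,T)+.5-[x0,y0])*s).astype(np.int32);cv2.line(z,p[0].tolist(),p[1].tolist(),col,1)
cv2.imwrite('pics/ov2.png',z)
E
```

```text
(no output)
```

View pics/ov2.png

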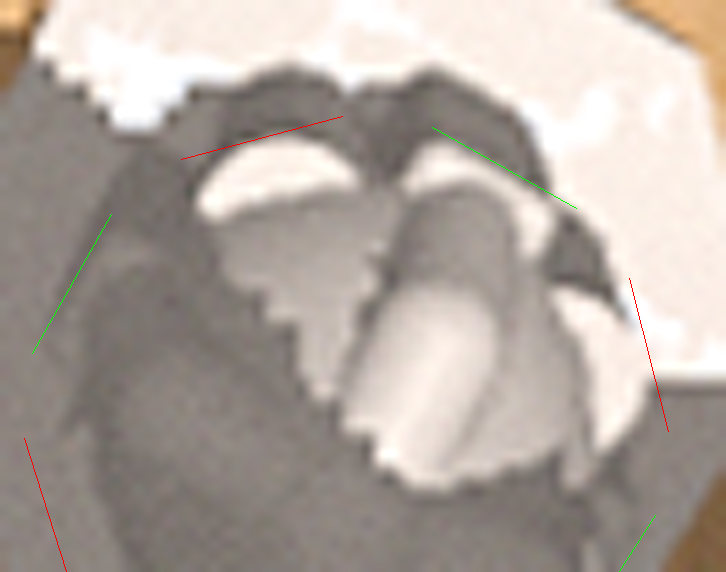

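The edge at (440,145)–(555,210) is straight and parallel to the green line, while the ones at red are round. So the ribs are at 60.5° and -29.5°. I'll turn +29.5° about tool z, descend and grip.

Emit:
play_rows --series '[[1,[0.15,0,0.3],[0,0,0.92]],[1,[0,0,0.3],[0,0,0.92]],[1,[0,0,0.3],[0,0,0.92]],[1,[0,0,0.3],[0,0,0.92]],[1,[0,0,0.6],[0,0,0]],[1,[0,0,0.6],[0,0,0]],[1,[0,0,0],[0,0,0]],[1,[0,0,0],[0,0,0]]]'

```text
t: 2.75
tool_pos: [0.5515, -0.2482, 0.0187]
tool_rot: [2.71, 1.583, 0.003]
contact_force: [-0.3, 0.2, 0.1]
opening: 0.0853
grip_force: 0.0
```

Emit:
play_rows --series '[[0,[0,0,0],[0,0,0]],[0,[0,0,0],[0,0,0]],[0,[0,0,0],[0,0,0]],[0,[0,0,0],[0,0,0]],[0,[0,0,0],[0,0,0]],[0,[0,0,0],[0,0,0]]]' --force 50

```text
t: 3.5
tool_pos: [0.5509, -0.2481, 0.0178]
tool_rot: [2.711, 1.583, 0.002]
contact_force: [-0.1, 0.6, 6.1]
opening: 0.0447
grip_force: 52.6
```

Gripped at 44.7 mm. I'll lift, then carry the cone to a pose beside the juicer where the wrist camera sees the shaft.

Emit:
play_rows --series '[[0,[0,0,-0.4],[0,0,0]],[0,[0,0,-0.8],[0,0,0]],[0,[0,0,-0.8],[0,0,0]],[0,[0,0,-0.8],[0,0,0]],[0,[0,0,-0.64],[0,0,0]],[0,[0,0,0],[0,0,0]]]'

```text
t: 4.25
tool_pos: [0.5516, -0.2485, 0.1927]
tool_rot: [2.707, 1.581, 0.005]
contact_force: [-0.0, -0.1, -0.2]
opening: 0.0451
grip_force: 51.9
```

Emit:
play_rows --series '[[0,[0.78,-0.555,0],[0,0,0]],[0,[0.78,-0.555,0],[0,0,0]],[0,[0.78,-0.555,0],[0,0,0]],[0,[0.78,-0.555,0],[0,0,0]],[0,[0.78,-0.555,0],[0,0,0]],[0,[0.78,-0.555,0],[0,0,0]],[0,[0.78,-0.555,0],[0,0,0]],[0,[0.78,-0.555,0],[0,0,0]]]'

```text
t: 5.25
tool_pos: [0.5084, 0.1347, 0.1862]
tool_rot: [-2.712, -1.583, 0.004]
contact_force: [0.8, 0.4, -1.0]
opening: 0.0451
grip_force: 51.9
```

Emit:
play_rows --series '[[0,[0,0,0],[0,0,0]],[0,[0,0,0],[0,0,0]]]'

```text
t: 5.5
tool_pos: [0.5092, 0.133, 0.1868]
tool_rot: [-2.712, -1.584, 0.004]
contact_force: [0.6, -0.6, -0.8]
opening: 0.045
grip_force: 51.9
```

```bash
python3 - <<'E'
from h import *
import pickle
c=cam('wrist');pickle.dump(c,open('w3.pkl','wb'))
p=proj([[.555,.2116,.14]],*c[1:])[0].astype(int);print(p,ctrl.get_obs()['tool_pos'])
I=cv2.convertScaleAbs(c[0],alpha=1.6,beta=15)
x0,y0=max(0,p[0]-40),max(0,p[1]-35);print(x0,y0)
a=cv2.resize(I[y0:y0+70,x0:x0+80],(640-240,350),interpolation=cv2.INTER_CUBIC)
b=cv2.resize(I[100:330,180:440],(395,350),interpolation=cv2.INTER_CUBIC)
cv2.imwrite('pics/w3.png',np.hstack([a,b]))
E
```

```text
[325  72] [0.50950781 0.13253991 0.18716033]
285 37
```

View pics/w3.png

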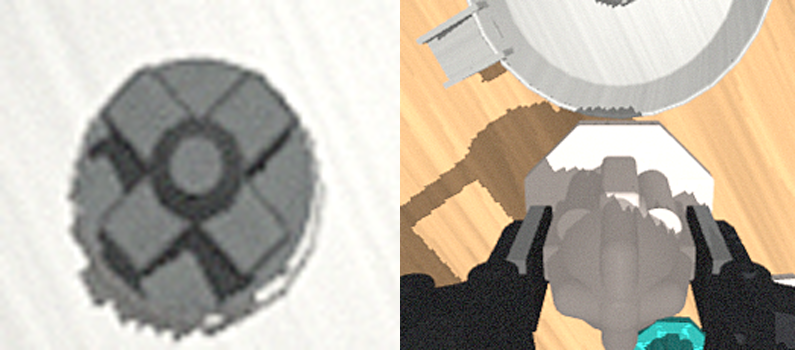

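The spline bars run TL(127,97)–BR(265,257) and TR(273,97)–BL(122,252), with the pilot tip at (194,166) in the left crop. The held cone's skirt front flat is at rows ~181–184 with corners at (262,220) and (386,221). Next I'll compute spline pose and held-cone offset.

```bash
python3 - <<'E'
from h import *
import pickle
I,K,D,T=pickle.load(open('w3.pkl','rb'));o=ctrl.get_obs()
g=lambda L:np.array(L)/5+[285,37]-.4
P=toplane(g([(127,97),(265,257),(273,97),(122,252),(197,172)]),.138,K,D,T)
for i,j in((0,1),(2,3)):
    d=P[i]-P[j];print('bar deg',np.degrees(np.arctan2(d[1],d[0]))%180,'len',np.linalg.norm(d))
print('mean ends',P[:4].mean(0),'pilot base',P[4],'tip',toplane(g([(194,166)]),.145,K,D,T))
W=np.eye(4);W[:3,:3]=R.from_rotvec(o['tool_rot']).as_matrix();W[:3,3]=o['tool_pos']
print('toolx deg',np.degrees(np.arctan2(W[1,0],W[0,0])),'tooly',np.degrees(np.arctan2(W[1,1],W[0,1])),'tilt',W[:3,2], o['tool_pos'],o['contact_force'])
Tt=T@W
f=lambda L:(np.array(L)-[0,0])/1.52+[180,100]-.3
Q=toplane(f([(178,128),(262,128),(125,182),(313,185)]),.0098,K,D,Tt);print(Q.round(4))
E
```

```text
bar deg 103.3735799384355 len 0.02410306708090168
bar deg 14.367490479963852 len 0.024767221448436745
mean ends [0.55466926 0.21258494 0.138     ] pilot base [0.55495943 0.21303152 0.138     ] tip [[0.55464871 0.2131511  0.145     ]]
toolx deg 60.52126063769751 tooly -29.478844567211034 tilt [-1.81935516e-03 -6.22861134e-04 -9.99998151e-01] [0.50950781 0.13253991 0.18716033] [ 0.12200125  0.08961052 -0.42352753]
[[ 0.0337 -0.0141  0.0098]
 [ 0.0338  0.0148  0.0098]
 [ 0.0138 -0.0334  0.0098]
 [ 0.0128  0.0336  0.0098]]
```

The cone is centred in the grip to under 0.5 mm, and its skirt size matches. The spline is at (0.5548,0.2129), heading 13.9°. I'll move over it and turn +43.5° in world (-43.5° about tool z).

Emit:
play_rows --series '[[0,[0.61,0,0],[0,0,0]],[0,[0.62,0,0],[0,0,0]],[0,[0.62,0,0],[0,0,0]],[0,[0,0,0],[0,0,-0.906]],[0,[0,0,0],[0,0,-0.906]],[0,[0,0,0],[0,0,-0.906]],[0,[0,0,0],[0,0,-0.906]],[0,[0,0,0],[0,0,-0.906]]]'

```text
t: 6.55
tool_pos: [0.5558, 0.2122, 0.1878]
tool_rot: [-2.084, -2.351, 0.001]
contact_force: [-0.1, -0.4, -1.1]
opening: 0.0452
grip_force: 51.9
```

Emit:
play_rows --series '[[0,[0,0,0],[0,0,-0.906]],[0,[0,0,0],[0,0,0]],[0,[0,0,0],[0,0,0]],[0,[0,0,0],[0,0,0]]]'

```text
t: 7.05
tool_pos: [0.5556, 0.2135, 0.1882]
tool_rot: [-1.935, -2.475, 0.0]
contact_force: [0.8, -0.5, -0.4]
opening: 0.0449
grip_force: 51.9
```

```bash
python3 - <<'E'
from h import *
for i in range(3):
    cam('wrist');o=ctrl.get_obs();W=R.from_rotvec(o['tool_rot']).as_matrix()
    e=np.array([.5548,.2129,.1378])-o['tool_pos']
    print(o['tool_pos'].round(4) if hasattr(o['tool_pos'],'round') else o['tool_pos'],'deg',np.degrees(np.arctan2(W[1,0],W[0,0])),'err tool units',(W.T@e/.05).round(3),'q6',o['q'][5],o['contact_force'])
E
```

```text
[0.5555 0.2136 0.1882] deg 103.98539829709718 err tool units [-0.011 -0.017  1.009] q6 -0.0019193818373237424 [ 0.0608311   0.38971913 -1.01181248]
[0.5555 0.2138 0.1883] deg 104.0055595168513 err tool units [-0.014 -0.017  1.009] q6 -0.002082544792787789 [-0.61913082 -0.81978508 -0.6689543 ]
[0.5555 0.2138 0.1883] deg 104.01833578500217 err tool units [-0.015 -0.018  1.01 ] q6 -0.0021939145822579497 [ 0.44625073  0.10264543 -1.40353602]
```

Emit:
play_rows --series '[[0,[-0.013,-0.017,0.2],[0,0,0]],[0,[0,0,0.2],[0,0,0]],[0,[0,0,0.15],[0,0,0]],[0,[0,0,0.1],[0,0,0]],[0,[0,0,0],[0,0,0]]]'

```text
t: 7.82
tool_pos: [0.5545, 0.213, 0.1551]
tool_rot: [-1.933, -2.476, 0.001]
contact_force: [-0.9, 0.2, -0.5]
opening: 0.0447
grip_force: 51.9
```

Emit:
play_rows --series '[[0,[0,0,0.1],[0,0,0]],[0,[0,0,0],[0,0,0]]]'

```text
t: 8.07
tool_pos: [0.5547, 0.213, 0.1505]
tool_rot: [-1.933, -2.476, 0.0]
contact_force: [-0.4, 1.0, -0.6]
opening: 0.045
grip_force: 51.9
```

Meshed: the underside is about 133 mm up, below the 138 mm spline top, with no contact force. Now home.

Emit:
play_rows --series '[[0,[0,0,0.13],[0,0,0]],[0,[0,0,0.12],[0,0,0]],[0,[0,0,0.04],[0,0,0]],[0,[0,0,0],[0,0,0]],[0,[0,0,0],[0,0,0]],[0,[0,0,0],[0,0,0]]]'

```text
t: 8.82
tool_pos: [0.5549, 0.2131, 0.1366]
tool_rot: [1.933, 2.476, 0.0]
contact_force: [-2.1, 0.5, 2.7]
opening: 0.0448
grip_force: 52.3
```

Contact begins at the expected height. Pressing in about 9 mm more.

Emit:
play_rows --series '[[0,[0,0,0.06],[0,0,0]],[0,[0,0,0.06],[0,0,0]],[0,[0,0,0.05],[0,0,0]],[0,[0,0,0],[0,0,0]],[0,[0,0,0],[0,0,0]],[0,[0,0,0],[0,0,0]]]' --force 70

```text
t: 9.57
tool_pos: [0.5551, 0.2131, 0.1292]
tool_rot: [1.933, 2.476, 0.001]
contact_force: [-3.9, -1.2, 8.4]
opening: 0.0447
grip_force: 75.4
```

The force implies about 6.5 mm down, so I'll press to near the stop.

Emit:
play_rows --series '[[0,[0,0,0.04],[0,0,0]],[0,[0,0,0.04],[0,0,0]],[0,[0,0,0],[0,0,0]],[0,[0,0,0],[0,0,0]],[0,[0,0,0],[0,0,0]]]'

```text
t: 10.2
tool_pos: [0.5552, 0.2132, 0.1277]
tool_rot: [1.933, 2.476, 0.0]
contact_force: [-9.8, -3.0, 18.9]
opening: 0.045
grip_force: 76.9
```

```bash
python3 - <<'E'
from h import *
c=cam('side');p=proj([[.555,.213,.14]],*c[1:])[0].astype(int)
c2=cam('scene');p2=proj([[.555,.213,.14]],*c2[1:])[0].astype(int)
z=[cv2.resize(cv2.convertScaleAbs(q[0][r[1]-35:r[1]+35,r[0]-40:r[0]+40],alpha=1.4),(400,350),interpolation=cv2.INTER_CUBIC) for q,r in((c,p),(c2,p2))]
cv2.imwrite('pics/end.png',np.hstack(z));o=ctrl.get_obs();print(o['tool_pos'],o['contact_force'],o['t'])
E
```

```text
[0.55517567 0.21313491 0.12768707] [-9.96171838 -2.97930471 19.69266759] 10.3
```

View pics/end.png

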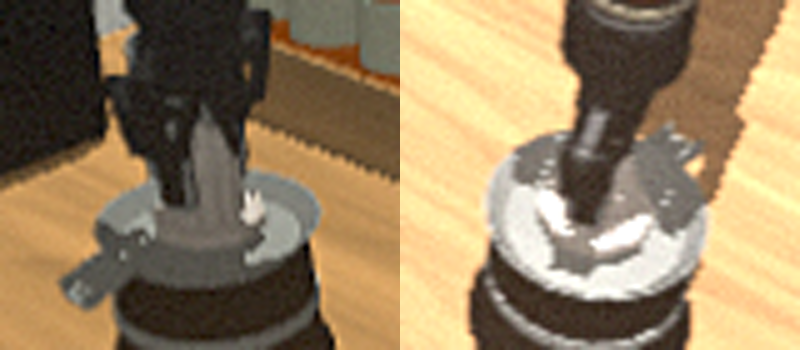

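The pictures show the cone upright on the shaft, low in the dish, between the fingers. A 20 N push exceeds the 12 N spring, so the shaft is on its stop. Handing in.

```bash
python3 -c "
from h import *
print(ctrl.finish_job())"
```

```text
the job is handed in; nothing more can be done
None
```

The large white cone is on the juicer's drive shaft with its splines meshed, and I handed the job in at about 10.3 s with the gripper still pressing it down; the 20 N push exceeds the spring's 12 N, so the shaft should be at its stop, but the judge's verdict was not shown.

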